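Load the heat-sink bonding jig: board, frame, sink, weight

ROBOT

A 7-joint arm with a two-finger parallel gripper is mounted at the origin on a cart in front of the work surface, level with it; the furniture and walls round the work are solid. World frame = base frame: x ahead of the robot, y to its left, z up, the work surface at z = 0. Lengths are in m, angles in rad, forces in N, time in s.
With the tool pointing down it reaches from about 0.425 to 0.8 m from the base axis. Payload 8.3 kg.
Tool frame: the origin (TCP) lies between the finger pads; the fingertips stand 19 mm ahead of it and the grasp point (between the pads) is the TCP; z points along the fingers, y is the line along which they close (so a half turn about z gives the same grasp; the last joint's range is limited). The gripper opens to 85 mm and grips with 20 to 120 N. Pads are 22 mm wide; open, the fingers measure 114 mm over their backs; the gripper's body (76 mm by 85 mm) begins 54 mm behind the grasp point. The pads swing forward as they close: fully open they stand 13 mm farther back than shut.
Start: joints at [1.083, 0.383, 0.016, 1.37, -0.006, 1.388, -0.046], TCP at [0.258, -0.569, 0.25] pointing down, gripper open.
Joint ranges: [-2.95, 2.95], [-0.25, 2.06], [-1.52, 1.56], [0.18, 2.33], [-1.44, 4.58], [0.02, 2.06], [-3.01, 3.01]. Speed limits (rad/s): [2.39, 2.39, 3.01, 3.01, 3.14, 3.14, 3.14].

INTERFACE

Orientations are given as a rotation vector (axis times angle).
In Python, from workcell import bot gives the robot as it stands.
- The arm moves only by the tool arm_command, never from a script. Its arguments are lists of equal length, an entry for each row: "hand": the closure, from -1 (fully open) to 1 (shut); "dp": the shift along the tool's x, y, z in m, a list of three; "roll": the turn about the tool's z in rad. In form: {"hand": [hand, ...], "dp": [[tx, ty, tz], ...], "roll": [roll, ...]}. A call has 1 to 20 rows; each row is the pose to reach, as a shift and turn from the pose commanded when the call began, along the tool's axes at that moment; what a row does not reach only later rows make up. A row lasts 1/8 s, in which the tool goes at most 62.5 mm and 10.7 degrees, less where a joint would pass 70% of its speed; a pose out of reach is approached as far as the arm can. A call with a gripper value outside its range is refused whole. The fingers move at their own pace and stop on an object; "squeeze" is the grip in N (left out, the last holds). Time passes only in rows, so rows that repeat a pose let the fingers close. It gives the time, the measured TCP pose, the force, the opening and the grip force at its end, in the units of the state.
- bot.sense(): the state, without advancing time (a new reading comes with each control period).
- bot.camera(name): name is "side" or "top" or "wrist"; returns (picture, depth): 420x560x3 uint8, red, green, blue; 420x560 float32, m along the optical axis (not along the pixel's ray), 0 where there is no reading.
- bot.calibration(name): a dict with "fov_y" (degrees; the focal length in pixels is half the picture's height over the tangent of half this angle, whatever the lens; pixels are square), "cx", "cy" (the principal point, pixels), "k1" (the pictures are not rectified: a ray, as slopes to the right and down, at radius r is drawn at 1 + k1 r^2 times it, then the intrinsics apply), "cam_to_world" (4x4, takes a point from camera to world coordinates). Camera axes: x right, y down, z forward; pixel columns grow to the right and rows downward; lengths in m; the calibration is good to about 2 mm. A picture is of the moment at which its call begins: read the wrist's pose just before it. calibration takes no time and is no camera call; for the wrist camera it gives the pose at the moment of the call.
- bot.finish_job(): hands the job in; it is judged then, once.
The state is a dict: "time_s": time; "joint_pos": joint angles; "joint_velocities": joint speeds; "tau": joint torques, N m; "ee_pos": TCP position; "tool_rot": TCP orientation; "wrist_force": force on the tool from outside, world axes, zero at the start; "wrist_torque": the same for the moment, N m; "grip_width": finger opening in m; "finger_force": force on a finger pad.
Only numpy, scipy, OpenCV 4.12 (cv2) and the standard library are available. Lean on these libraries where they do the work, as an engineer would, in place of code of your own. Each camera call takes 0.05 s, during which the arm holds its last target. There are 200 camera calls.

TASK

Load the bonding jig so that the self-adhesive heat sink sets squarely on the chip: seat the circuit board on its standoffs between the jig's locating pins, lower the black locating frame over the two guide posts until it lies on their shoulders, put the finned heat sink through the frame's window flat on the chip, and last stand the steel weight upright on the middle of the fins. Work in that order, and leave the whole stack level and seated in the jig.

Things in the scene. Friction and masses are not known exactly. Their poses are not given: they have to be found in the camera images.
- jig_nest (a point): Centre of the top face of the jig, an aluminium plate 92 x 158 x 10 mm (x by y by z) fixed flat on the worktop. z up, y along its length. Eight slim steel pins (5 mm thick, 18 mm tall, pointed) at (x +-36, y +-29) and (x +-28.5, y +-44) mm fence the board's place with 1.5 mm to spare on each side. The middles of the long sides are free for fingers closing along x.
- jig_post (a point): One of the jig's two guide posts, at y = +59 mm from jig_nest; its twin stands at y = -59 mm. The point is on the post's axis at the shoulder, 16 mm above the plate. Up to there the post is 14.4 mm thick; above it is an 8 mm steel pin, tapered at the top, that ends 36 mm above the plate. Axes as jig_nest.
- board_mid (a point): Green circuit board, 64 x 80 mm (x by y), 2 mm thick, on four 10 mm brass standoffs, with a bright 28 mm square chip in the middle (chip top 15 mm above the standoffs' feet). Point: centre of the board, 11 mm above the feet, so also 11 mm above jig_nest when seated. Grasp the long edges, 64 mm apart along x. Either way round. The smaller board on the brown mat is not for this job.
- frame_mid (a point): Locating frame: black plate 48 x 140 x 8 mm (x by y by z), lying flat, with a window 36 x 40 mm (x by y) and an 11 mm hole at y = +59 and -59 mm for the posts. Point: its centre, in the window, 4 mm above its underside; y along the length. Grasp the long edges, 48 mm apart along x. Either way round. Seated, the point is 20 mm above jig_nest, the underside 4 mm clear of the board.
- heat_sink_mid (a point): Black heat sink, 34 x 30 x 22 mm (x by y by z), fins up and along x. Point: its centre, 11 mm above its underside. Grasp the outer fins, 30 mm apart along y, in the upper half: the top 13 mm stay above the frame. It passes the window with its x along the frame's y, 3 mm free on each side. Seated on the chip, the point is 26 mm above jig_nest.
- weight_mid (a point): Press weight of bright steel, about 0.26 kg: a round body 40 mm in diameter and 25 mm high, with a knob 21 mm in diameter, 36 to 44 mm above the underside. It stands upright. Point: on its axis, 12.5 mm above its underside. Grasp the body or the knob. Standing on the fins, the point is 49.5 mm above jig_nest.

How it is judged:
On the way, in this order (a step that is already met when the one before it is completed fails the run):
1. the board stands seated between the locating pins (z of board_mid in the frame of jig_nest between 0.0085 and 0.0135 m and horizontal distance between board_mid and jig_nest below 0.006 m and angle between the y axis of board_mid and the y axis of jig_nest, either way round below 0.12 rad and angle between board_mid's own z axis and vertical below 0.06 rad), for 0.2 s.
2. the frame lies on the shoulders of both guide posts, over the seated board (all of step 1 and z of frame_mid in the frame of jig_nest between 0.0175 and 0.0225 m and horizontal distance between frame_mid and jig_nest below 0.006 m and angle between the y axis of frame_mid and the y axis of jig_nest, either way round below 0.12 rad and angle between frame_mid's own z axis and vertical below 0.06 rad), for 0.2 s.
3. the heat sink stands flat on the chip inside the frame's window (all of step 2 and z of heat_sink_mid in the frame of jig_nest between 0.0235 and 0.0285 m and horizontal distance between heat_sink_mid and jig_nest below 0.009 m and angle between heat_sink_mid's own z axis and vertical below 0.07 rad), for 0.2 s.
4. the weight stands upright on the heat sink (all of step 3 and z of weight_mid in the frame of jig_nest between 0.0465 and 0.0525 m and horizontal distance between weight_mid and heat_sink_mid below 0.01 m and angle between weight_mid's own z axis and vertical below 0.07 rad), for 0.2 s.
At the end, for the whole second after the job is handed in: All four parts stacked in the jig, level and at rest. Board and frame: seated height within 2.5 mm, 6 mm from the jig's middle, 0.12 rad from its length. Heat sink on the chip: 2.5 mm in height, 9 mm from the jig's middle. Weight upright on the fins, 10 mm from the heat sink's middle (all of step 4 and linear speed of each of board, frame, heat_sink, weight below 0.01 m/s); the robot touches nothing.
It also fails if it takes over 99 s, if anything falls off the work surface, if the arm or the gripper's body presses on something with over 40 N, if the wrist force passes 120 N, or if a joint passes its speed limit or range.

## Working session

There is one attempt and no reset: what is moved stays moved. The work goes in short steps, Python scripts to look and compute and a tool call to move; the robot and the scene stay as the last step left them, time stands still between calls to the robot, and variables do not carry over. Pictures are saved under pics/ and viewed, at most 20 in all, crops included, and the job is handed in when it is done.

Besides the shell and the picture viewer there is one more tool, called after "Call:" as a command line: name --pt "numbers of a row" for each row, then --argument value for the rest. arm_command: Moves the arm, as the interface text tells. Its arguments: {"type":"object","properties":{"hand":{"type":"array"},"dp":{"type":"array"},"roll":{"type":"array"},"squeeze":{"type":"number"}},"required":["hand","dp","roll"]}

```bash
mkdir -p pics; ls; cat > h.py <<'E'
import numpy as np,cv2
from workcell import bot
from scipy.spatial.transform import Rotation as R
def snap(n):
    c=bot.calibration(n);im,d=bot.camera(n);return im,d,c
def K(c):
    f=210/np.tan(np.radians(c['fov_y'])/2);return np.array([[f,0,c['cx']],[0,f,c['cy']],[0,0,1.]]),np.array([c['k1'],0,0,0,0.])
def rays(c,uv):
    k,D=K(c);return cv2.undistortPoints(np.float64(uv).reshape(-1,1,2),k,D).reshape(-1,2)
def plane(c,uv,z):
    r=rays(c,uv);T=np.array(c['cam_to_world']);d=np.c_[r,np.ones(len(r))]@T[:3,:3].T;o=T[:3,3]
    return o+d*((z-o[2])/d[:,2])[:,None]
def cloud(c,depth):
    v,u=np.mgrid[:420,:560];r=rays(c,np.c_[u.ravel(),v.ravel()]);z=depth.ravel()
    T=np.array(c['cam_to_world']);p=np.c_[r*z[:,None],z]@T[:3,:3].T+T[:3,3];return p.reshape(420,560,3)
def save(im,name,s=1):
    cv2.imwrite('pics/'+name,cv2.resize(im[:,:,::-1],None,fx=s,fy=s))
E
python3 - <<'E'
from h import *
for n in('top','side'):
    im,d,c=snap(n);save(im,n+'0.png',1.4);np.savez(n+'0.npz',im=im,d=d)
    print(n,c['fov_y'],c['k1'],np.round(c['cam_to_world'],3).tolist())
s=bot.sense();print(s['ee_pos'],s['tool_rot'],R.from_rotvec(s['tool_rot']).as_matrix().round(3).tolist())
E
```

```text
pics
top 48.17024681829267 0.024932405858938175 [[-0.026, -0.995, 0.092, 0.456], [-1.0, 0.025, -0.007, -0.081], [0.005, -0.093, -0.996, 0.922], [0.0, 0.0, 0.0, 1.0]]
side 53.46596708988727 0.01601136058142129 [[-0.855, -0.373, 0.36, 0.194], [-0.518, 0.589, -0.621, 0.491], [0.02, -0.717, -0.697, 0.695], [0.0, 0.0, 0.0, 1.0]]
[ 0.25749246 -0.56905331  0.24936745] [-3.06927587e+00 -6.62034953e-01  5.69605422e-04] [[0.911, 0.412, -0.001], [0.412, -0.911, 0.002], [0.0, -0.002, -1.0]]
```

View pics/top0.png

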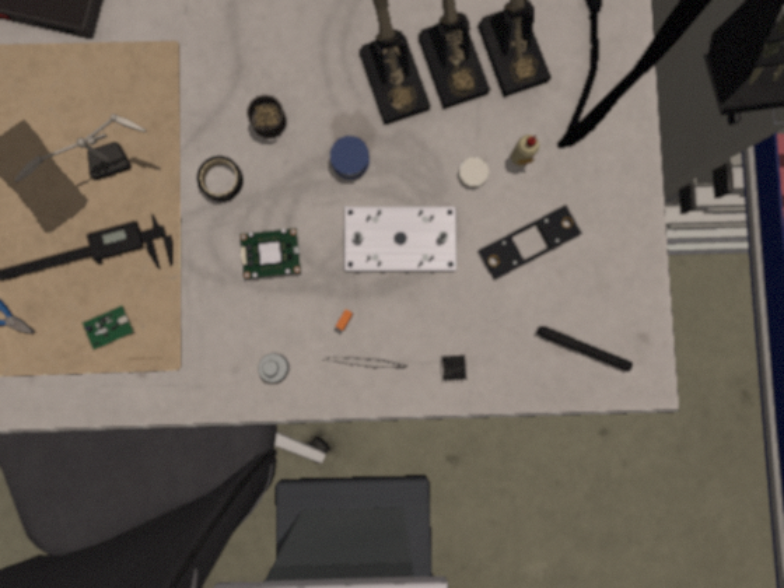

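View pics/side0.png

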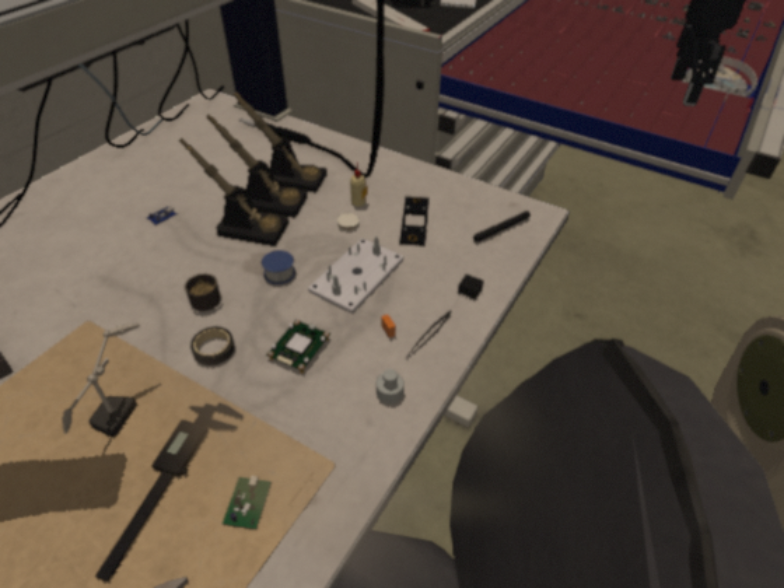

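The top view (784 px wide) shows the jig at (400,239), board (270,254), frame (529,242), heat sink (454,368) and weight (273,368). In the side view the posts and pins stand up on the jig.

```bash
cat > m.py <<'E'
from h import *
def rect(c,mask,z,near):
    n,l,s,ce=cv2.connectedComponentsWithStats(mask.astype(np.uint8))
    ok=[i for i in range(1,n) if s[i,4]>60]
    i=min(ok,key=lambda i:np.hypot(*(ce[i]-near)))
    cn=max(cv2.findContours((l==i).astype(np.uint8),0,1)[0],key=cv2.contourArea).reshape(-1,2)
    p=plane(c,cn,z)[:,:2]*1000
    (x,y),(w,h),a=cv2.minAreaRect(np.float32(p))
    if w>h: a+=90
    # a+90: direction of long side measured from x; yaw of long axis relative to world y
    yaw=(a+90)%180-90
    return round(x,1),round(y,1),round(min(w,h),1),round(max(w,h),1),round(float(yaw),1)
E
python3 - <<'E'
from m import *
im=np.load('top0.npz')['im'];c=bot.calibration('top')
hsv=cv2.cvtColor(im,cv2.COLOR_RGB2HSV).astype(int);H,S,V=hsv[...,0],hsv[...,1],hsv[...,2]
P=lambda x,y:np.array([x/1.4,y/1.4])
cl=lambda m:cv2.morphologyEx(m.astype(np.uint8),cv2.MORPH_CLOSE,np.ones((5,5)))
for x,y in[(385,225),(300,330),(290,239),(273,350),(262,368)]:print(x,y,hsv[int(y/1.4),int(x/1.4)])
print('jig',rect(c,cl((V>195)&(S<25)),.010,P(400,239)))
print('board',rect(c,cl((H>40)&(H<90)&(S>70)),.012,P(270,254)))
print('frame',rect(c,cl(V<70),.008,P(529,242)))
print('sink',rect(c,cl(V<70),.018,P(454,368)))
print('weight',plane(c,[P(273,368),P(270,368)],.025))
E
```

```text
385 225 [  2  17 198]
300 330 [ 11  33 162]
290 239 [65 95 51]
273 350 [ 14  34 156]
262 368 [ 20  17 138]
jig (617.9, -108.4, 83.5, 151.4, -1.4)
board (600.3, 73.5, 58.4, 73.7, 5.0)
frame (607.8, -290.0, 45.5, 138.8, 26.1)
sink (436.5, -175.8, 28.7, 30.4, 88.6)
weight [[0.4413666  0.06852159 0.025     ]
 [0.44147557 0.07256827 0.025     ]]
```

Call:
arm_command --hand '[-1,-1,-1,-1,-1,-1,-1,-1,-1,-1,-1,-1,-1,-1,-1]' --pt "0.577 -0.4435 0" --pt "0.577 -0.4435 0" --pt "0.577 -0.4435 0" --pt "0.577 -0.4435 0" --pt "0.577 -0.4435 0" --pt "0.577 -0.4435 0" --pt "0.577 -0.4435 0" --pt "0.577 -0.4435 0" --pt "0.577 -0.4435 0" --pt "0.577 -0.4435 0" --pt "0.577 -0.4435 0" --pt "0.577 -0.4435 0" --pt "0.577 -0.4435 0" --pt "0.577 -0.4435 0" --pt "0.577 -0.4435 0" --roll '[-1.234,-1.234,-1.234,-1.234,-1.234,-1.234,-1.234,-1.234,-1.234,-1.234,-1.234,-1.234,-1.234,-1.234,-1.234]'

```text
time_s: 1.98
ee_pos: [0.6004, 0.0707, 0.2503]
tool_rot: [2.124, 2.314, -0.001]
wrist_force: [1.1, -0.3, 0.4]
grip_width: 0.0854
finger_force: 0.0
```

```bash
cat >> h.py <<'E'
def go(x,y,z,yaw):
    """dp, roll to bring TCP to world x,y,z with tool y axis at yaw deg from world x"""
    s=bot.sense();M=R.from_rotvec(s['tool_rot']).as_matrix();dp=M.T@(np.array([x,y,z])-s['ee_pos'])
    cur=np.degrees(np.arctan2(M[1,1],M[0,1]));d=(yaw-cur+180)%360-180
    print('t',round(s['time_s'],2),'at',np.round(s['ee_pos'],4),'yaw',round(cur,2),'dp',dp.round(4),'roll',round(-np.radians(d),4))
E
python3 - <<'E'
from m import *
go(.6,.073,.25,5)
im,d,c=snap('wrist');save(im,'w1.png',1.4);np.savez('w1.npz',im=im,d=d)
print(c['fov_y'],c['k1'],np.round(c['cam_to_world'],3).tolist())
E
```

```text
t 1.98 at [0.6004 0.0707 0.2503] yaw 4.91 dp [ 0.0024 -0.0002  0.0003] roll -0.0016
64.5840693726938 -0.06282932433139525 [[0.996, 0.083, 0.023, 0.595], [0.087, -0.958, -0.273, 0.139], [-0.0, 0.274, -0.962, 0.375], [0.0, 0.0, 0.0, 1.0]]
```

View pics/w1.png

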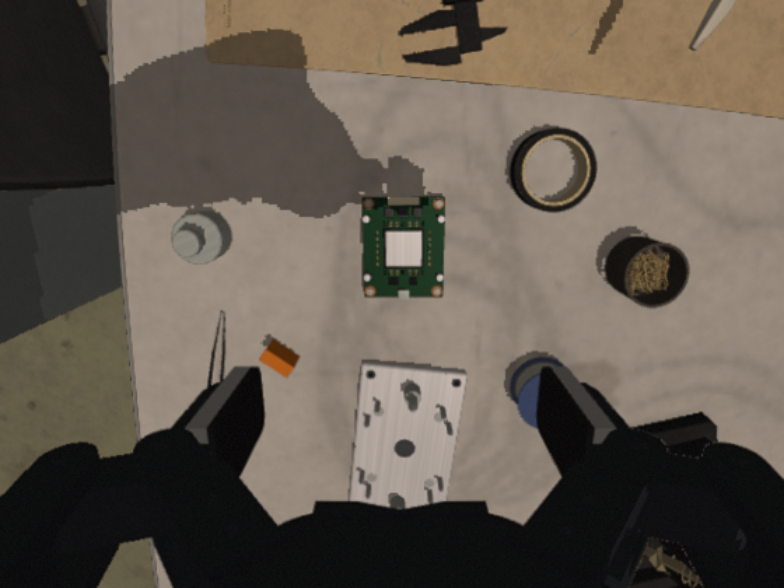

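Board at (403,247), weight at (200,237), jig partly visible at (405,448). Next I measure the board and then view the jig the same way.

```bash
cat >> m.py <<'E'
cl=lambda m,k=5:cv2.morphologyEx(m.astype(np.uint8),cv2.MORPH_CLOSE,np.ones((k,k)))
def H3(im):
    h=cv2.cvtColor(im,cv2.COLOR_RGB2HSV).astype(int);return h[...,0],h[...,1],h[...,2]
E
python3 - <<'E'
from m import *
im=np.load('w1.npz')['im'];c=bot.calibration('wrist');H,S,V=H3(im)
P=lambda x,y:np.array([x/1.4,y/1.4])
print('board',rect(c,cl((H>40)&(H<90)&(S>90),9),.012,P(403,247)))
print('chip',rect(c,(V>200)&(S<25),.015,P(403,247)))
m=(abs(H-90)<25)&(S>15);print('w',rect(c,cl(m),.025,P(200,237)))
go(.61,-.11,.25,5)
E
```

```text
board (602.4, 74.1, 62.2, 77.3, 4.9)Traceback (most recent call last):
  File "<stdin>", line 5, in <module>
  File "m.py", line 5, in rect
    i=min(ok,key=lambda i:np.hypot(*(ce[i]-near)))
ValueError: min() iterable argument is empty
```

Call:
arm_command --hand '[-1,-1,-1,-1,-1]' --pt "-0.18 0 0" --pt "-0.18 0 0" --pt "-0.18 0 0" --pt "-0.18 0 0" --pt "-0.18 0 0" --roll '[0,0,0,0,0]'

```text
time_s: 2.65
ee_pos: [0.616, -0.1073, 0.2505]
tool_rot: [-2.123, -2.315, -0.001]
wrist_force: [0.7, 0.8, -0.1]
grip_width: 0.0853
finger_force: 0.0
```

```bash
python3 - <<'E'
from m import *
go(.6,.073,.25,5)
im,d,c=snap('wrist');save(im,'w2.png',1.4);np.savez('w2.npz',im=im,d=d)
np.save('w2c.npy',c,allow_pickle=True)
E
```

```text
t 2.65 at [ 0.616  -0.1073  0.2505] yaw 4.96 dp [ 0.181  -0.0004  0.0006] roll -0.0007
```

View pics/w2.png

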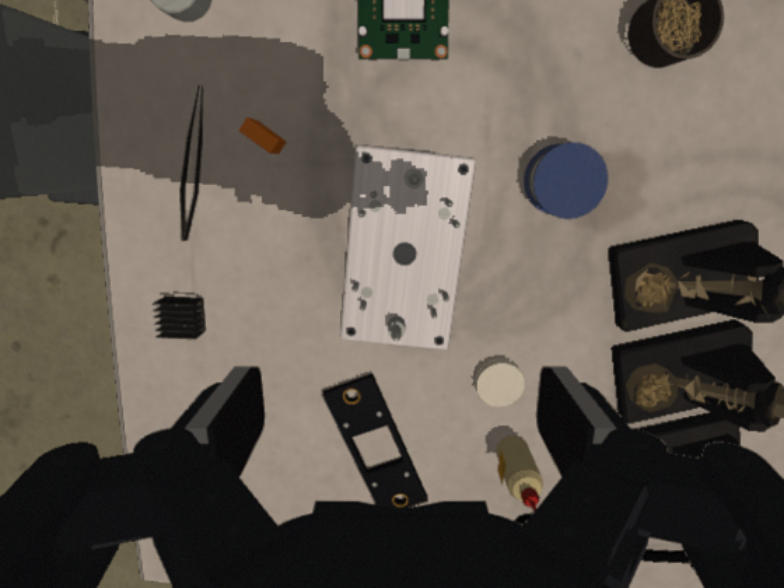

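The jig is centred near (404,253) with screws at (366,158), (463,169), (350,331), (438,340). The frame is at (375,447), and the sink at (180,316) has its fins along world x.

```bash
python3 - <<'E'
from m import *
P=lambda x,y:np.array([x/1.4,y/1.4])
im=np.load('w2.npz')['im'];c=bot.calibration('wrist');H,S,V=H3(im)
for x,y in[(400,230),(330,230),(500,300),(180,316),(350,200),(380,165)]:print(x,y,H[int(y/1.4),int(x/1.4)],S[int(y/1.4),int(x/1.4)],V[int(y/1.4),int(x/1.4)])
for t in(185,195,205):
    print('jig',rect(c,cl((V>t)&(S<22)),.010,P(404,270)))
g=cv2.inRange(im,(0,0,0),(110,110,110))
print('hole',rect(c,g,.010,P(404,253)))
print('screws',plane(c,[P(366,158),P(463,169),P(350,331),P(438,340)],.010).mean(0))
q=plane(c,[P(366,158),P(463,169),P(350,331),P(438,340)],.010)[:,:2];print(q.round(4).tolist())
print('sink',rect(c,cl(V<70),.02,P(180,316)))
print('board',rect(c,cl((H>40)&(H<90)&(S>90),9),.012,P(403,20)))
E
```

```text
400 230 11 28 193
330 230 16 44 138
500 300 14 45 143
180 316 15 51 20
350 200 14 40 82
380 165 8 28 102Traceback (most recent call last):
  File "<stdin>", line 6, in <module>
  File "m.py", line 5, in rect
    i=min(ok,key=lambda i:np.hypot(*(ce[i]-near)))
ValueError: min() iterable argument is empty
```

```bash
python3 - <<'E'
from m import *
P=lambda x,y:np.array([x/1.4,y/1.4])
im=np.load('w2.npz')['im'];c=bot.calibration('wrist');H,S,V=H3(im)
for t in(165,172,180):
    print('jig',rect(c,cl((V>t)&(S<36)),.010,P(404,270)))
g=cv2.inRange(im,(0,0,0),(120,120,120))
print('hole',rect(c,g,.010,P(404,253)))
q=plane(c,[P(366,158),P(463,169),P(350,331),P(438,340)],.010)[:,:2];print(q.mean(0),q.round(4).tolist())
print('sink',rect(c,cl(V<70),.02,P(180,316)))
im=np.load('w1.npz')['im'];H,S,V=H3(im)
E
```

```text
jig (620.3, -107.7, 89.6, 155.9, -1.2)
jig (620.3, -107.6, 89.3, 155.5, -1.1)
jig (620.1, -107.5, 88.3, 155.0, -1.3)
hole (619.7, -107.2, 16.8, 17.0, 5.1)
[ 0.61971063 -0.10788544] [[0.5844, -0.0371], [0.6586, -0.0385], [0.5809, -0.1773], [0.655, -0.1787]]
sink (441.3, -174.3, 36.0, 41.1, -87.4)
```

```bash
python3 - <<'E'
from m import *
P=lambda x,y:np.array([x/1.4,y/1.4])
z=np.load('w2.npz');c=bot.calibration('wrist');p=cloud(c,z['d']);s=bot.sense()
M=R.from_rotvec(s['tool_rot']).as_matrix();q=(p-s['ee_pos'])@M;ok=(z['d']>0)&(z['d']<.2)
k=q[ok];k=k[(abs(k[:,0])<.03)]
for sg in(1,-1):
    a=k[k[:,1]*sg>0.03];print(sg,len(a),np.percentile(a[:,2],[90,98,99.5,100]).round(4)); 
    t=a[a[:,2]>a[:,2].max()-.004];print(t.mean(0).round(4),t.min(0).round(4),t.max(0).round(4))
im=np.load('w1.npz')['im'];H,S,V=H3(im)
T=np.array(c['cam_to_world']);
# w1 camera pose: same orientation, shifted
c['cam_to_world'][:3,3]+=np.array([.6004,.0707,.2503])-s['ee_pos']
print('chip',rect(c,(V>165)&(S<40),.015,P(403,250)),'board',rect(c,cl((H>40)&(H<90)&(S>90),9),.012,P(403,247)))
m=(H>40)&(H<110)&(S>8)&(V>70);print('w',rect(c,cl(m),.025,P(205,240)))
go(.6024,.0741,.10,4.9)
E
```

```text
1 15428 [-0.0179 -0.0021  0.0024  0.0062]
[-0.0002  0.0428  0.0035] [-0.0104  0.0422  0.0022] [0.0095 0.0432 0.0062]
-1 16231 [-0.0192 -0.0025  0.0021  0.0055]
[-0.0002 -0.0426  0.0031] [-0.0118 -0.0432  0.0015] [ 0.0095 -0.0421  0.0055]
chip (602.9, 73.6, 25.5, 26.5, -84.9) board (602.4, 74.4, 62.2, 77.2, 5.1)Traceback (most recent call last):
  File "<stdin>", line 14, in <module>
  File "m.py", line 5, in rect
    i=min(ok,key=lambda i:np.hypot(*(ce[i]-near)))
ValueError: min() iterable argument is empty
```

Call:
arm_command --hand '[-1,-1,-1,-1,-1,-1,-1,-1,-1,-1,1,1,1,1,1,1]' --pt "0.1 0.0024 0.05" --pt "0.1818 0.0024 0.1" --pt "0.1818 0.0024 0.14" --pt "0.1818 0.0024 0.14" --pt "0.1818 0.0024 0.17" --pt "0.1818 0.0024 0.2" --pt "0.1818 0.0024 0.215" --pt "0.1818 0.0024 0.225" --pt "0.1818 0.0024 0.2335" --pt "0.1818 0.0024 0.2335" --pt "0.1818 0.0024 0.2335" --pt "0.1818 0.0024 0.2335" --pt "0.1818 0.0024 0.2335" --pt "0.1818 0.0024 0.2335" --pt "0.1818 0.0024 0.2335" --pt "0.1818 0.0024 0.2335" --roll '[0,0,0,0,0,0,0,0,0,0,0,0,0,0,0,0]' --squeeze 40

```text
time_s: 4.7
ee_pos: [0.6033, 0.0746, 0.0181]
tool_rot: [2.121, 2.316, 0.002]
wrist_force: [-2.7, -0.6, 5.9]
grip_width: 0.0619
finger_force: 42.1
```

```bash
python3 - <<'E'
from h import *
go(.62,-.1076,.09,-1.3)
s=bot.sense();print(s['wrist_force'],s['grip_width'],s['finger_force'])
E
```

```text
t 4.7 at [0.6033 0.0746 0.0181] yaw 5.04 dp [-0.1829  0.0007 -0.0718] roll 0.1106
[-2.74860596 -0.56745666  5.87260362] 0.06190569099723879 42.09851861000061
```

Call:
arm_command --hand '[1,1,1,1]' --pt "0 0 -0.02" --pt "0 0 -0.06" --pt "0 0 -0.08" --pt "0 0 -0.08" --roll '[0,0,0,0]'

```text
time_s: 5.2
ee_pos: [0.6041, 0.0747, 0.0992]
tool_rot: [2.12, 2.315, 0.005]
wrist_force: [-0.1, 0.4, -0.0]
grip_width: 0.0617
finger_force: 43.7
```

```bash
python3 - <<'E'
from m import *
s=bot.sense();im,d,c=snap('wrist');save(im,'w3.png',1.4);np.savez('w3.npz',im=im,d=d)
print(s['wrist_force'],s['grip_width'],s['finger_force'])
go(.62,-.1076,.09,-1.3)
H,S,V=H3(im);b=rect(c,cl((H>40)&(H<90)&(S>90),9),s['ee_pos'][2]-.006,(280,300));print(b)
print(rect(c,(V>165)&(S<40),s['ee_pos'][2]-.003,(280,300)))
p=cloud(c,d);M=R.from_rotvec(s['tool_rot']).as_matrix();q=(p-s['ee_pos'])@M
m=(H>40)&(H<90)&(S>90)&(d>0)&(abs(q[...,0])<.05)&(abs(q[...,1])<.035);k=q[m]
A=np.c_[k[:,:2],np.ones(len(k))]
for _ in range(4):
    co=np.linalg.lstsq(A,k[:,2],rcond=None)[0];r=abs(k[:,2]-A@co);g=r<.003;A=A[g];k=k[g]
print('board plane in tool',co.round(4),len(k))
E
```

```text
[-0.09162106  0.36768316 -0.01684052] 0.061737891983471044 43.696061968803406
t 5.25 at [0.6031 0.0744 0.0974] yaw 5.03 dp [-0.1828  0.0009  0.0075] roll 0.1105
(604.4, 74.0, 63.5, 79.8, 5.0)
(608.6, 64.8, 8.5, 20.6, -85.1)
board plane in tool [0.0002 0.0024 0.0054] 13416
```

View pics/w3.png

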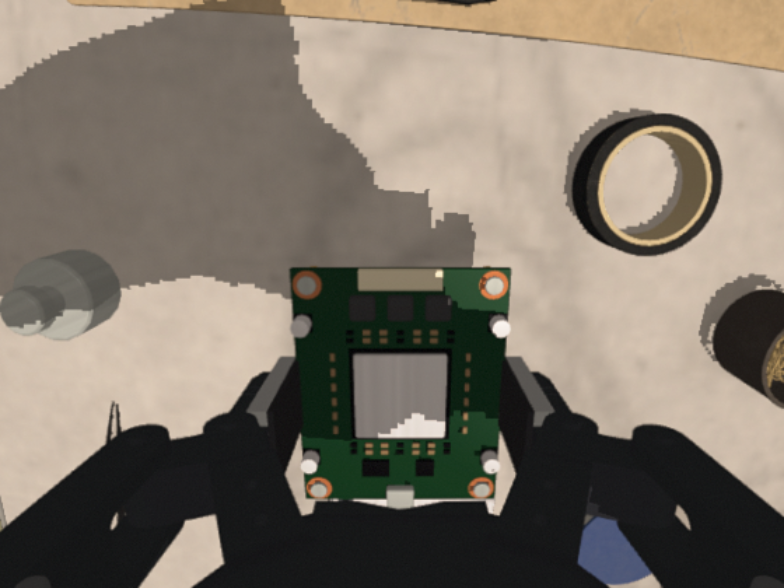

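Call:
arm_command --hand '[1,1,1,1,1,1]' --pt "-0.1823 0.0009 0" --pt "-0.1823 0.0009 0" --pt "-0.1823 0.0009 0.01" --pt "-0.1823 0.0009 0.02" --pt "-0.1823 0.0009 0.02" --pt "-0.1823 0.0009 0.02" --roll '[0.1105,0.1105,0.1105,0.1105,0.1105,0.1105]'

```text
time_s: 6.0
ee_pos: [0.6196, -0.1048, 0.0765]
tool_rot: [-2.242, -2.198, -0.001]
wrist_force: [0.3, 0.3, -0.7]
grip_width: 0.0619
finger_force: 43.7
```

```bash
python3 - <<'E'
from m import *
im,d,c=snap('wrist');save(im,'w4.png',1.4);np.savez('w4.npz',im=im,d=d)
go(.62,-.1071,.0274,-1.3)
s=bot.sense();print(s['wrist_force'])
E
```

```text
t 6.05 at [ 0.6198 -0.1049  0.0769] yaw -1.13 dp [-0.0022  0.0002  0.0495] roll 0.0031
[ 0.58536581  0.69334568 -0.57686774]
```

View pics/w4.png

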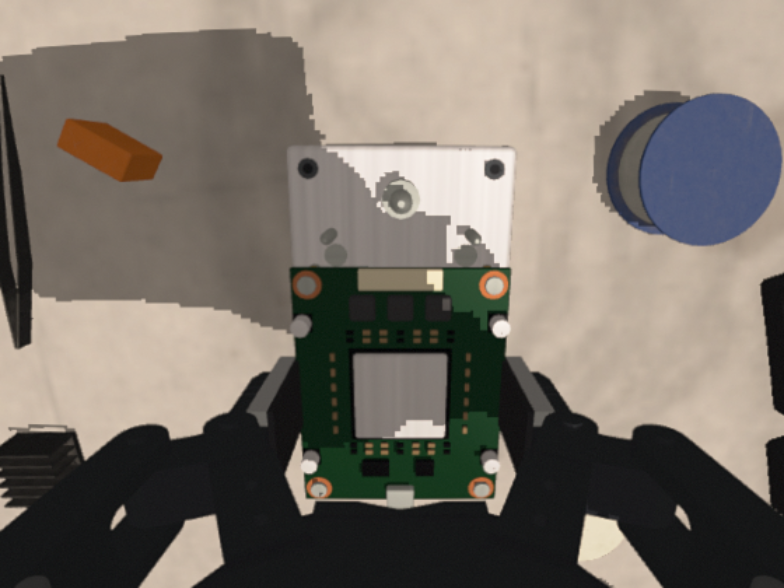

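The board hangs level over the jig. The far screws are at (308,168) and (494,168), and the post tip is at (401,199).

```bash
python3 - <<'E'
from m import *
P=lambda x,y:np.array([x/1.4,y/1.4])
im=np.load('w4.npz')['im'];c=bot.calibration('wrist');s=bot.sense()
H,S,V=H3(im);g=V<75
q=[]
for x,y in((308,168),(494,168)):
    r=rect(c,g,.010,P(x,y));q.append(r[:2])
q=np.array(q);print(q,'yaw',np.degrees(np.arctan2(*(q[1]-q[0])[::-1])),'centre',q.mean(0)-[70.2*np.sin(np.radians(1.3)),70.2])
print('posttip',plane(c,[P(401,201)],.046))
print('board',rect(c,cl((H>40)&(H<90)&(S>90),9),s['ee_pos'][2]-.0055,P(403,380)),s['ee_pos'])
E
```

```text
[[584.2 -37.9]
 [717.5 -37.1]] yaw 0.3438565139366235 centre [ 649.25734918 -107.7       ]
posttip [[ 0.62139846 -0.04889582  0.046     ]]
board (620.0, -105.0, 63.2, 79.0, -1.1) [ 0.61981641 -0.10491194  0.07687971]
```

Call:
arm_command --hand '[1,1,1,1,1,1,1,1]' --pt "-0.003 0.0002 0.005" --pt "-0.003 0.0002 0.02" --pt "-0.003 0.0002 0.03" --pt "-0.003 0.0002 0.036" --pt "-0.003 0.0002 0.041" --pt "-0.003 0.0002 0.045" --pt "-0.003 0.0002 0.0485" --pt "-0.003 0.0002 0.0485" --roll '[0.003,0.003,0.003,0.003,0.003,0.003,0.003,0.003]'

```text
time_s: 7.05
ee_pos: [0.6201, -0.1096, 0.0284]
tool_rot: [2.249, 2.193, 0.001]
wrist_force: [-0.1, 0.7, -1.5]
grip_width: 0.062
finger_force: 43.7
```

```bash
python3 - <<'E'
from h import *
im,d,c=snap('wrist');np.savez('w5.npz',im=im,d=d)
go(.62,-.1079,.0274,-1.3);s=bot.sense();print(s['wrist_force'])
E
```

```text
t 7.1 at [ 0.62   -0.1096  0.0285] yaw -1.43 dp [ 0.0017 -0.0001  0.0011] roll -0.0024
[ 1.76797453  1.0377549  -0.94148527]
```

Call:
arm_command --hand '[1,1,1]' --pt "0.0013 0 0.0005" --pt "0.0013 0 0.0012" --pt "0.0013 0 0.0012" --roll '[0,0,0]'

```text
time_s: 7.48
ee_pos: [0.6201, -0.1094, 0.0282]
tool_rot: [2.249, 2.192, -0.0]
wrist_force: [-2.8, -0.6, 7.2]
grip_width: 0.062
finger_force: 44.2
```

```bash
python3 - <<'E'
from h import *
im,d,c=snap('wrist');save(im,'w5.png',1.4)
go(.62,-.1079,.0274,-1.3);s=bot.sense();print(s['wrist_force'])
E
```

```text
t 7.53 at [ 0.6201 -0.1094  0.0282] yaw -1.49 dp [ 0.0015 -0.0001  0.0008] roll -0.0034
[-2.74260328 -0.99109092  7.63038767]
```

View pics/w5.png

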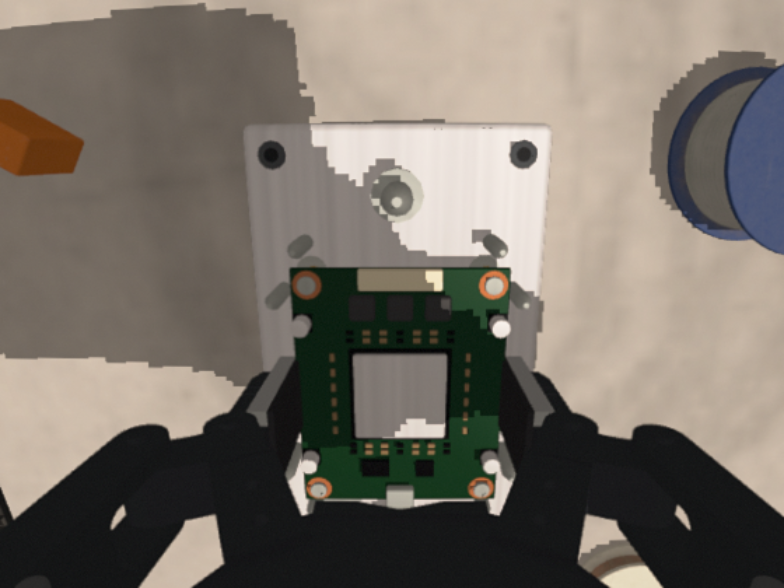

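Call:
arm_command --hand '[-1,-1,-1,-1,-1,-1,-1,-1,-1,-1,-1]' --pt "0 0 0" --pt "0 0 0" --pt "0 0 0" --pt "0 0 0" --pt "0 0 -0.04" --pt "0 0 -0.1" --pt "-0.06 0 -0.16" --pt "-0.12 -0.01 -0.21" --pt "-0.178 -0.016 -0.222" --pt "-0.178 -0.016 -0.222" --pt "-0.178 -0.016 -0.222" --roll '[0,0,0,0,0,0,-0.1,-0.25,-0.4,-0.48,-0.48]'

```text
time_s: 8.9
ee_pos: [0.5984, -0.2906, 0.2499]
tool_rot: [1.67, 2.659, -0.002]
wrist_force: [-0.8, -0.6, 0.1]
grip_width: 0.0852
finger_force: 0.0
```

```bash
python3 - <<'E'
from m import *
im,d,c=snap('wrist');save(im,'w6.png',1.4);np.savez('w6.npz',im=im,d=d)
H,S,V=H3(im)
n,l,st,ce=cv2.connectedComponentsWithStats(cl(V<60,3));print([(st[i].tolist(),(ce[i]*1.4).round().tolist()) for i in range(1,n) if st[i,4]>300])
print('board',rect(c,cl((H>40)&(H<90)&(S>90),9),.022,(290,60)))
go(.62,-.1079,.0274,-1.3)
E
```

```text
[([86, 0, 42, 20, 389], [156.0, 8.0]), ([165, 0, 47, 34, 1081], [266.0, 19.0]), ([341, 0, 90, 79, 3343], [539.0, 46.0]), ([481, 0, 31, 45, 329], [686.0, 28.0]), ([502, 89, 58, 75, 2715], [745.0, 178.0]), ([273, 120, 45, 123, 3860], [413.0, 250.0]), ([105, 136, 89, 86, 1639], [210.0, 249.0]), ([476, 168, 84, 72, 4053], [728.0, 285.0]), ([447, 238, 113, 83, 5552], [711.0, 385.0]), ([0, 262, 560, 158, 50688], [391.0, 515.0])]
board (619.3, -110.0, 64.2, 79.7, -0.9)
t 8.95 at [ 0.599  -0.2876  0.2491] yaw 25.86 dp [0.1525 0.0972 0.2217] roll 0.4741
```

View pics/w6.png

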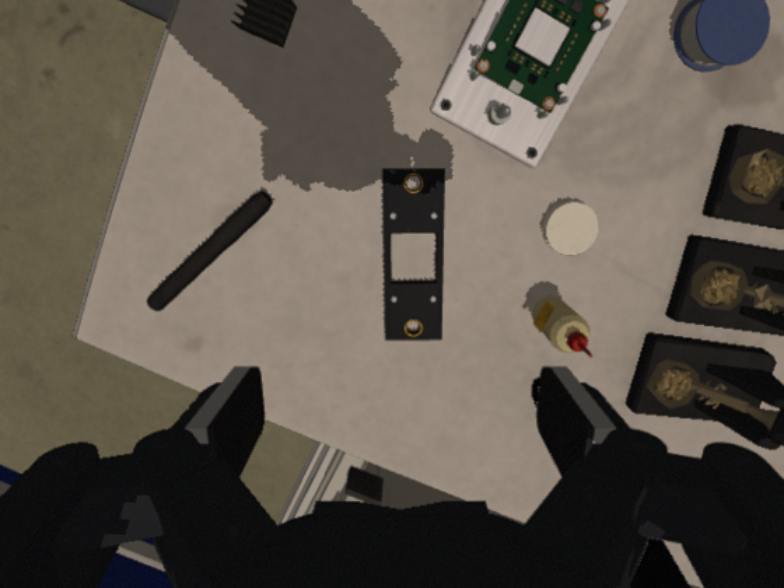

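The board is seated between the pins at (543,40). The frame is at (413,253), aligned with the tool.

```bash
python3 - <<'E'
from m import *
P=lambda x,y:np.array([x/1.4,y/1.4])
im=np.load('w6.npz')['im'];c=bot.calibration('wrist');H,S,V=H3(im)
f=rect(c,cl(V<60,3),.008,P(413,250));print('frame',f)
cx=(V<60).astype(np.uint8)
print('window',rect(c,(V>100)&(np.hypot(np.mgrid[:420,:560][1]-295,np.mgrid[:420,:560][0]-183)<25),.004,P(413,256)))
q=plane(c,[P(413,183),P(413,327)],.008)[:,:2]*1000;print('holes',q.round(1),q.mean(0),np.degrees(np.arctan2(*(q[1]-q[0]))))
q=plane(c,[P(446,104),P(532,152)],.010)[:,:2]*1000;print('screws',q.round(1))
go(f[0]/1e3,f[1]/1e3,.024,f[4])
E
```

```text
frame (610.5, -288.2, 47.5, 139.2, 26.2)
window (610.5, -288.2, 35.4, 36.8, 25.9)
holes [[ 584.9 -235.9]
 [ 637.  -341. ]] [ 610.97395822 -288.42674634] 153.65588052026956
screws [[ 581.4 -173.9]
 [ 655.4 -175.5]]
t 8.95 at [ 0.599  -0.2876  0.2491] yaw 25.86 dp [-0.0055  0.01    0.2251] roll -0.0059
```

Call:
arm_command --hand '[-1,-1,-1,-1,-1,-1,-1,-1,1,1,1,1,1,1,1,1]' --pt "-0.0055 0.01 0.05" --pt "-0.0055 0.01 0.11" --pt "-0.0055 0.01 0.16" --pt "-0.0055 0.01 0.19" --pt "-0.0055 0.01 0.21" --pt "-0.0055 0.01 0.22" --pt "-0.0055 0.01 0.2275" --pt "-0.0055 0.01 0.2275" --pt "-0.0055 0.01 0.2275" --pt "-0.0055 0.01 0.2275" --pt "-0.0055 0.01 0.2275" --pt "-0.0055 0.01 0.2275" --pt "-0.0055 0.01 0.2275" --pt "-0.0055 0.01 0.2275" --pt "-0.0055 0.01 0.19" --pt "-0.0055 0.01 0.14" --roll '[-0.006,-0.006,-0.006,-0.006,-0.006,-0.006,-0.006,-0.006,-0.006,-0.006,-0.006,-0.006,-0.006,-0.006,-0.006,-0.006]'

```text
time_s: 10.95
ee_pos: [0.6096, -0.2865, 0.1087]
tool_rot: [-1.654, -2.667, 0.0]
wrist_force: [1.4, -0.6, 0.5]
grip_width: 0.0453
finger_force: 41.0
```

```bash
python3 - <<'E'
from m import *
s=bot.sense();im,d,c=snap('wrist');save(im,'w7.png',1.4);np.savez('w7.npz',im=im,d=d)
print(s['wrist_force'],s['grip_width'],s['finger_force'])
H,S,V=H3(im)
p=cloud(c,d);M=R.from_rotvec(s['tool_rot']).as_matrix();q=(p-s['ee_pos'])@M
m=(d>0)&(abs(q[...,0])<.075)&(abs(q[...,1])<.02)&(abs(q[...,2]-.013)<.012);k=q[m]
A=np.c_[k[:,:2],np.ones(len(k))]
for _ in range(4):
    co=np.linalg.lstsq(A,k[:,2],rcond=None)[0];r=abs(k[:,2]-A@co);g=r<.003;A=A[g];k=k[g]
print('plane',co.round(4),len(k),k.min(0),k.max(0))
go(.62,-.108,.1,-1.3)
E
```

```text
[ 1.44168393 -0.56515857  0.52286785] 0.04527714349465136 41.006011962890625
plane [-0.0021 -0.0003  0.0141] 15000 [-0.05212972 -0.01999628  0.01171981] [0.06607704 0.01999935 0.01718404]
t 11.0 at [ 0.6136 -0.2876  0.1182] yaw 26.37 dp [0.1582 0.0854 0.0176] roll 0.483
```

View pics/w7.png

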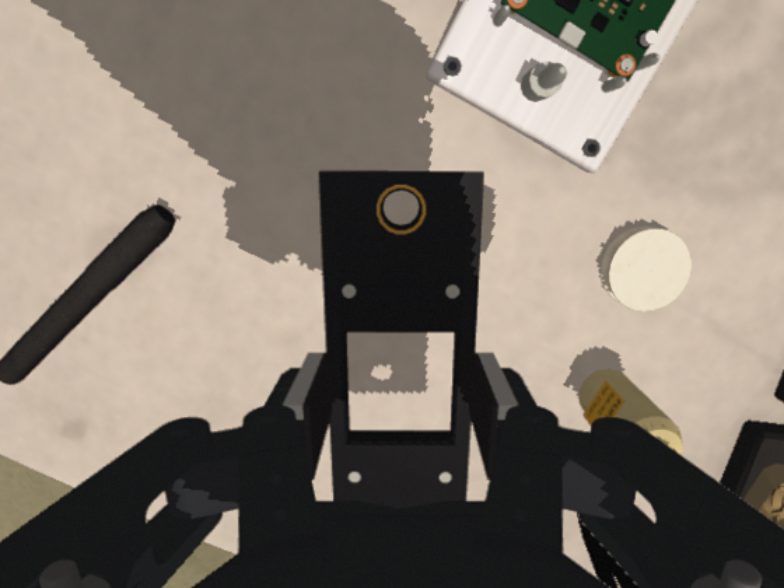

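The frame hangs level in the hand, with its hole at (401,208) and window corners near (347,332) and (454,332).

```bash
python3 - <<'E'
from m import *
P=lambda x,y:np.array([x/1.4,y/1.4])
im=np.load('w7.npz')['im'];c=bot.calibration('wrist');s=bot.sense();M=R.from_rotvec(s['tool_rot']).as_matrix()
g=lambda uv:((plane(c,uv,s['ee_pos'][2]-.0141)-s['ee_pos'])@M*1000).round(1).tolist()
H,S,V=H3(im)
# gold ring
m=((H>8)&(H<25)&(S>120)).astype(np.uint8);m[:, :260]=0;m[:,320:]=0;m[170:]=0;m[:120]=0
v,u=np.nonzero(m);(cx,cy),r=cv2.minEnclosingCircle(np.float32(np.c_[u,v]));print(cx*1.4,cy*1.4,r*1.4,'hole',g([(cx,cy)]))
print('window top corners',g([P(347,332),P(454,332)]),'far edge',g([P(320,172),P(483,172)]),'smallholes',g([P(349,292),P(452,292),P(355,477),P(445,477)]))
E
```

```text
400.48818359374997 208.73855590820312 25.698999404907227 hole [[55.1, 0.1, 13.7]]
window top corners [[16.5, -16.8, 13.9], [16.4, 17.1, 14.1]] far edge [[65.7, -23.2, 13.5], [65.8, 23.9, 13.8]] smallholes [[29.7, -15.8, 13.8], [29.7, 16.1, 14.0], [-38.3, -15.8, 14.3], [-38.4, 16.0, 14.4]]
```

Call:
arm_command --hand '[1,1,1,1,1,1,1,1]' --pt "0.05 0.03 0" --pt "0.1 0.055 0" --pt "0.14 0.075 0.01" --pt "0.16 0.086 0.018" --pt "0.162 0.087 0.018" --pt "0.162 0.087 0.018" --pt "0.162 0.087 0.018" --pt "0.162 0.087 0.018" --roll '[0.15,0.3,0.42,0.483,0.483,0.483,0.483,0.483]'

```text
time_s: 12.0
ee_pos: [0.6167, -0.1046, 0.0913]
tool_rot: [2.248, 2.194, 0.0]
wrist_force: [0.2, 0.4, -0.0]
grip_width: 0.0456
finger_force: 41.0
```

```bash
python3 - <<'E'
from m import *
P=lambda x,y:np.array([x/1.4,y/1.4])
s=bot.sense();c=bot.calibration('wrist');M=R.from_rotvec(s['tool_rot']).as_matrix()
T=np.array(c['cam_to_world']);print('cam in tool',((T[:3,3]-s['ee_pos'])@M).round(4))
im,d,c=snap('wrist');save(im,'w8.png',1.4);np.savez('w8.npz',im=im,d=d)
H,S,V=H3(im);g=lambda uv:((plane(c,uv,s['ee_pos'][2]-.0141)-s['ee_pos'])@M*1000).round(1).tolist()
m=((H>8)&(H<25)&(S>120)).astype(np.uint8);m[:, :260]=0;m[:,320:]=0;m[170:]=0;m[:120]=0
v,u=np.nonzero(m);(cx,cy),r=cv2.minEnclosingCircle(np.float32(np.c_[u,v]));print(cx*1.4,cy*1.4,r*1.4,'hole',g([(cx,cy)]),plane(c,[(cx,cy)],s['ee_pos'][2]-.0141))
go(.62,-.104,.1,-1.3)
E
```

```text
cam in tool [ 6.860e-02  1.000e-04 -1.243e-01]
400.4179443359375 209.07947692871093 25.697528076171874 hole [[55.0, 0.3, 14.1]] [[ 0.61832731 -0.04962321  0.07722885]]
t 12.05 at [ 0.6167 -0.1042  0.0913] yaw -1.36 dp [ 0.0003  0.0033 -0.0087] roll -0.0011
```

View pics/w8.png

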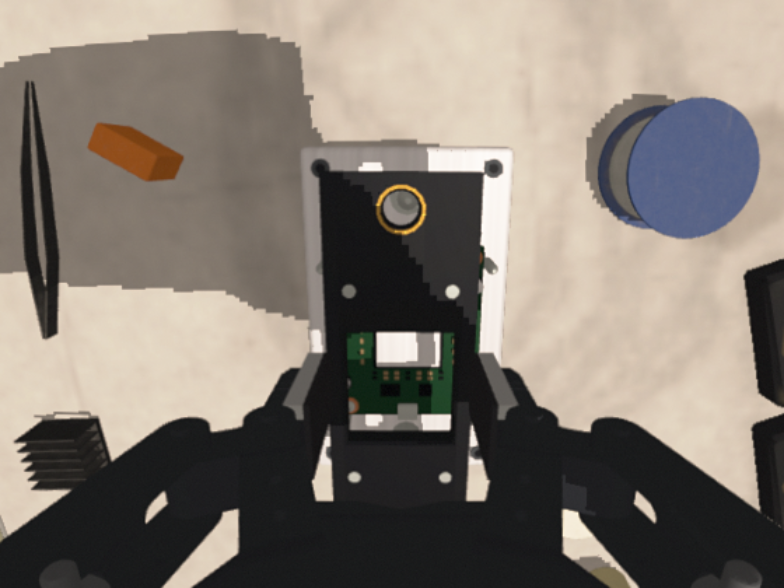

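The hole (401,209) already shows the post tip at about (404,203) through it, and the screws are at (320,168) and (494,168).

```bash
python3 - <<'E'
from m import *
P=lambda x,y:np.array([x/1.4,y/1.4])
im=np.load('w8.npz')['im'];c=bot.calibration('wrist')
q=plane(c,[P(320,168),P(494,168)],.010)[:,:2]*1000;print('screws',q.round(1),'centre',q.mean(0)-[1.6,70.2])
print('posttip',plane(c,[P(405,202)],.046)*1000)
save(im[95:235,200:370],'w8c.png',4)
E
```

```text
screws [[584.1 -37.5]
 [658.8 -39.1]] centre [ 619.85770666 -108.50214427]
posttip [[619.95855979 -49.82868915  46.        ]]
```

View pics/w8c.png

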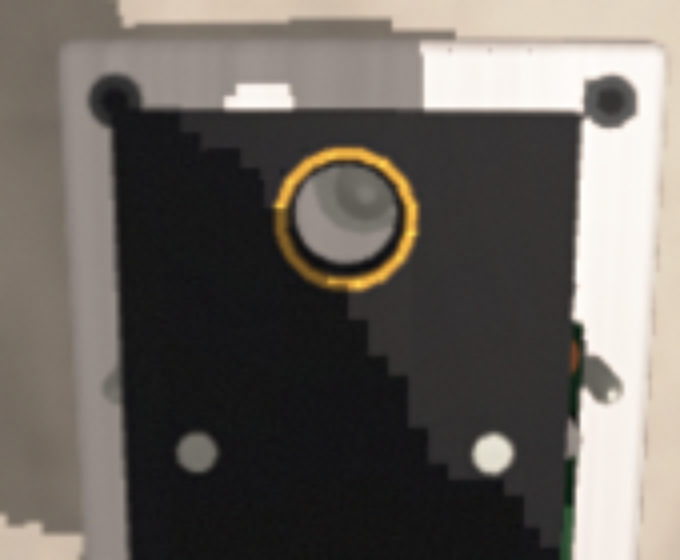

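Call:
arm_command --hand '[1,1,1,1]' --pt "0.0004 0.0028 0.006" --pt "0.0004 0.0028 0.014" --pt "0.0004 0.0028 0.014" --pt "0.0004 0.0028 0.014" --roll '[0,0,0,0]'

```text
time_s: 12.55
ee_pos: [0.6194, -0.1025, 0.0769]
tool_rot: [-2.246, -2.196, 0.0]
wrist_force: [-0.4, -0.2, -0.6]
grip_width: 0.0456
finger_force: 41.0
```

```bash
python3 - <<'E'
from m import *
s=bot.sense();M=R.from_rotvec(s['tool_rot']).as_matrix()
im,d,c=snap('wrist');np.savez('w9.npz',im=im,d=d)
H,S,V=H3(im)
m=((H>8)&(H<25)&(S>120)).astype(np.uint8);m[:, :260]=0;m[:,320:]=0;m[170:]=0;m[:120]=0
v,u=np.nonzero(m);(cx,cy),r=cv2.minEnclosingCircle(np.float32(np.c_[u,v]));print('hole',plane(c,[(cx,cy)],s['ee_pos'][2]-.0141))
go(.621,-.104,.048,-1.3);print(s['wrist_force'])
save(im[120:180,250:325],'w9c.png',6)
E
```

```text
hole [[ 0.62091143 -0.04761053  0.06283527]]
t 12.6 at [ 0.6196 -0.1026  0.0772] yaw -1.28 dp [-0.0013  0.0015  0.0292] roll 0.0004
[-0.40484682 -0.20419022 -0.56001498]
```

View pics/w9c.png

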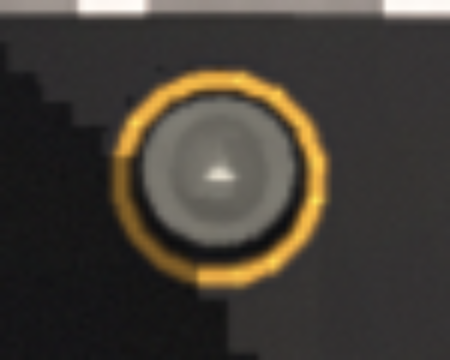

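Call:
arm_command --hand '[1,1,1,1,1,1,1,1]' --pt "-0.0015 0.0003 0.004" --pt "-0.0015 0.0003 0.009" --pt "-0.0015 0.0003 0.014" --pt "-0.0015 0.0003 0.019" --pt "-0.0015 0.0003 0.023" --pt "-0.0015 0.0003 0.026" --pt "-0.0015 0.0003 0.028" --pt "-0.0015 0.0003 0.028" --roll '[0,0,0,0,0,0,0,0]'

```text
time_s: 13.6
ee_pos: [0.6198, -0.1041, 0.0491]
tool_rot: [-2.246, -2.196, -0.0]
wrist_force: [0.2, -0.6, -0.3]
grip_width: 0.0453
finger_force: 41.0
```

```bash
python3 - <<'E'
from m import *
s=bot.sense();go(.621,-.104,.048,-1.3);print(s['wrist_force'],s['wrist_torque'])
E
```

```text
t 13.6 at [ 0.6198 -0.1041  0.0491] yaw -1.28 dp [0.0002 0.0012 0.0011] roll 0.0003
[ 0.16945495 -0.5834576  -0.30814892] [ 0.03531664  0.00840655 -0.01193957]
```

Call:
arm_command --hand '[1,1,1,1]' --pt "0 0 0.001" --pt "0 0 0.0018" --pt "0 0 0.0018" --pt "0 0 0.0018" --roll '[0,0,0,0]'

```text
time_s: 14.1
ee_pos: [0.62, -0.1042, 0.0487]
tool_rot: [2.246, 2.196, 0.0]
wrist_force: [-5.1, 0.8, 9.8]
grip_width: 0.0457
finger_force: 42.9
```

Call:
arm_command --hand '[-1,-1,-1,-1,-1,-1,-1,-1,-1,-1,-1,-1,-1,-1,-1,-1,-1]' --pt "0 0 0" --pt "0 0 0" --pt "0 0 0" --pt "0 0 0" --pt "0 0 -0.04" --pt "0 0 -0.09" --pt "-0.02 -0.05 -0.14" --pt "-0.04 -0.1 -0.15" --pt "-0.06 -0.15 -0.15" --pt "-0.074 -0.177 -0.15" --pt "-0.074 -0.177 -0.15" --pt "-0.074 -0.177 -0.15" --pt "-0.074 -0.177 -0.15" --pt "-0.074 -0.177 -0.15" --pt "-0.074 -0.177 -0.15" --pt "-0.074 -0.177 -0.15" --pt "-0.074 -0.177 -0.15" --roll '[0,0,0,0,0,0,0.15,0.33,0.5,0.68,0.86,1.03,1.2,1.38,1.548,1.548,1.548]'

```text
time_s: 16.23
ee_pos: [0.4411, -0.1741, 0.1973]
tool_rot: [-3.142, -0.007, -0.0]
wrist_force: [0.1, -0.9, -0.0]
grip_width: 0.0854
finger_force: 0.0
```

```bash
python3 - <<'E'
from m import *
im,d,c=snap('wrist');np.savez('w10.npz',im=im,d=d);H,S,V=H3(im)
save(im,'w10.png',1.4)
for t in(45,60,75): print('sink',rect(c,cl(V<t,5),.022,(280,180)))
n,l,st,ce=cv2.connectedComponentsWithStats(cl(V<60,5));print([(st[i].tolist()) for i in range(1,n) if st[i,4]>300])
go(.441,-.174,.1,-90);print(bot.sense()['joint_pos'].round(2))
E
```

```text
sink (441.0, -177.9, 28.4, 31.9, -87.6)
sink (439.5, -178.1, 29.1, 35.2, -88.3)
sink (439.4, -177.8, 29.9, 35.9, -87.5)
[[115, 0, 175, 21, 2259], [413, 138, 123, 69, 2210], [128, 175, 96, 16, 344], [273, 176, 33, 38, 1074], [0, 256, 560, 164, 64457]]
t 16.27 at [ 0.4411 -0.1742  0.1973] yaw -89.79 dp [-0.0001 -0.0002  0.0973] roll 0.0036
[ 0.59  0.11 -0.3   1.84  0.04  1.2  -1.29]
```

View pics/w10.png

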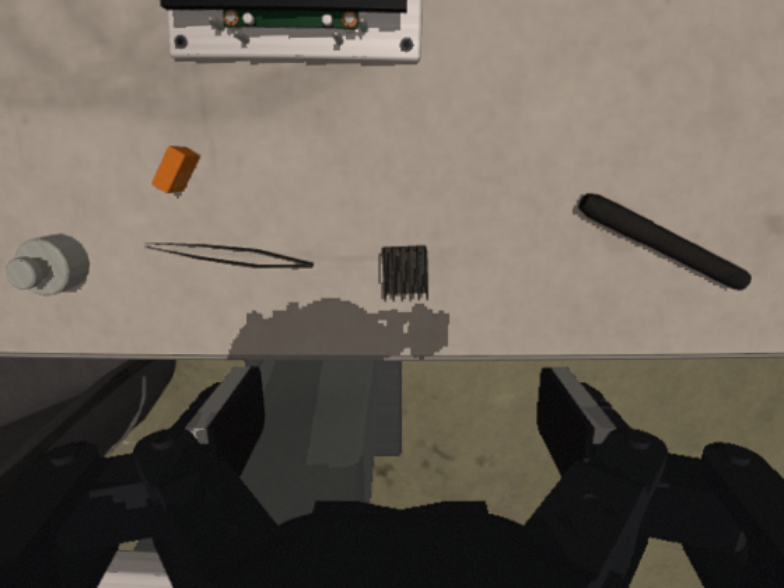

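Sink at (405,273) with its fins along the image vertical. The weight is at (45,265).

Call:
arm_command --hand '[-1,-1,-1,-1,-1,-1,-1,1,1,1,1,1,1,1,1,1,1]' --pt "-0.003 0.0028 0.05" --pt "-0.003 0.0028 0.1" --pt "-0.003 0.0028 0.13" --pt "-0.003 0.0028 0.15" --pt "-0.003 0.0028 0.16" --pt "-0.003 0.0028 0.1668" --pt "-0.003 0.0028 0.1668" --pt "-0.003 0.0028 0.1668" --pt "-0.003 0.0028 0.1668" --pt "-0.003 0.0028 0.1668" --pt "-0.003 0.0028 0.1668" --pt "-0.003 0.0028 0.1668" --pt "-0.003 0.0028 0.1668" --pt "-0.003 0.0028 0.1668" --pt "-0.003 0.0028 0.14" --pt "-0.003 0.0028 0.1" --pt "-0.003 0.0028 0.1" --roll '[-0.031,-0.031,-0.031,-0.031,-0.031,-0.031,-0.031,-0.031,-0.031,-0.031,-0.031,-0.031,-0.031,-0.031,-0.031,-0.031,-0.031]' --squeeze 40

```text
time_s: 18.4
ee_pos: [0.4401, -0.1777, 0.1001]
tool_rot: [3.139, 0.049, 0.008]
wrist_force: [-0.5, -0.5, -0.3]
grip_width: 0.0291
finger_force: 39.8
```

```bash
python3 - <<'E'
from m import *
s=bot.sense();im,d,c=snap('wrist');save(im[220:420,150:420],'w11.png',2.6);np.savez('w11.npz',im=im,d=d)
p=cloud(c,d);M=R.from_rotvec(s['tool_rot']).as_matrix();q=(p-s['ee_pos'])@M
m=(d>0)&(abs(q[...,0])<.025)&(abs(q[...,1])<.013)&(q[...,2]>-.005)&(q[...,2]<.03);k=q[m]
print(len(k),np.percentile(k,[1,5,25,50,75,95,99],axis=0).round(4))
t=k[k[:,2]<np.percentile(k[:,2],40)];print(t.min(0).round(4),t.max(0).round(4))
go(.62,-.108,.1,-1.3)
E
```

```text
3653 [[-0.0173 -0.0127  0.0079]
 [-0.0157 -0.0115  0.0085]
 [-0.0078 -0.0066  0.0119]
 [ 0.0014 -0.0002  0.0258]
 [ 0.0102  0.0066  0.0265]
 [ 0.0156  0.0116  0.0273]
 [ 0.0159  0.0127  0.0287]]
[-0.0183 -0.0127  0.007 ] [0.0161 0.0128 0.0253]
t 18.45 at [ 0.439  -0.1774  0.0985] yaw -88.21 dp [ 0.1831 -0.0637 -0.0011] roll -1.5169
```

View pics/w11.png

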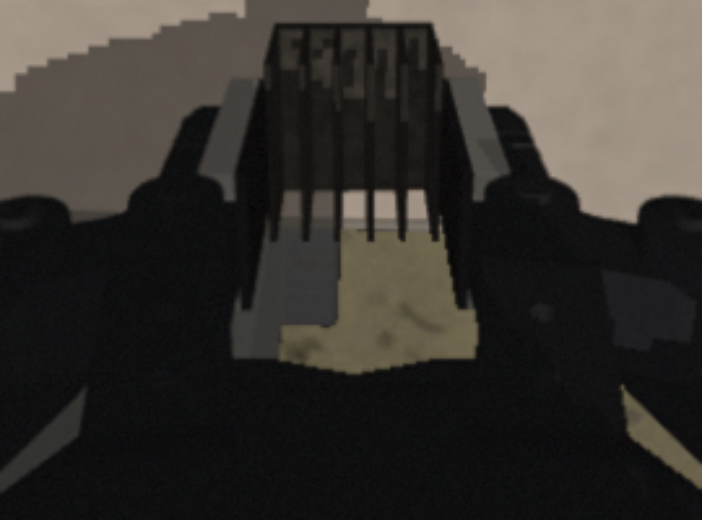

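Call:
arm_command --hand '[1,1,1,1,1,1,1,1,1,1,1,1]' --pt "0.02 -0.01 -0.012" --pt "0.05 -0.02 -0.012" --pt "0.09 -0.03 -0.012" --pt "0.13 -0.045 -0.012" --pt "0.16 -0.055 -0.012" --pt "0.183 -0.064 -0.012" --pt "0.183 -0.064 -0.012" --pt "0.183 -0.064 -0.012" --pt "0.183 -0.064 -0.012" --pt "0.183 -0.064 -0.012" --pt "0.183 -0.064 -0.012" --pt "0.183 -0.064 -0.012" --roll '[-0.17,-0.35,-0.52,-0.7,-0.87,-1.05,-1.22,-1.4,-1.517,-1.517,-1.517,-1.517]'

```text
time_s: 19.95
ee_pos: [0.6189, -0.1073, 0.109]
tool_rot: [-2.248, -2.194, 0.0]
wrist_force: [0.7, 0.3, 0.4]
grip_width: 0.0296
finger_force: 39.7
```

```bash
python3 - <<'E'
from m import *
im,d,c=snap('wrist');save(im,'w12.png',1.4);np.savez('w12.npz',im=im,d=d)
H,S,V=H3(im);m=((H>8)&(H<25)&(S>120)).astype(np.uint8)
n,l,st,ce=cv2.connectedComponentsWithStats(cl(m,3));print([(st[i].tolist(),(plane(c,[ce[i]],.034)*1000).round(1).tolist()) for i in range(1,n) if 40<st[i,4]<900 and abs(ce[i][0]-285)<60])
go(.62,-.1076,.0548,-1.3)
E
```

```text
[([275, 121, 26, 27, 233], [[621.5, -49.5, 34.0]]), ([239, 168, 10, 13, 51], [[593.9, -72.3, 34.0]]), ([327, 168, 10, 14, 52], [[648.0, -73.8, 34.0]]), ([291, 304, 8, 16, 56], [[624.3, -168.8, 34.0]])]
t 20.0 at [ 0.619  -0.1073  0.1092] yaw -1.35 dp [-0.0003  0.001   0.0544] roll -0.0009
```

View pics/w12.png

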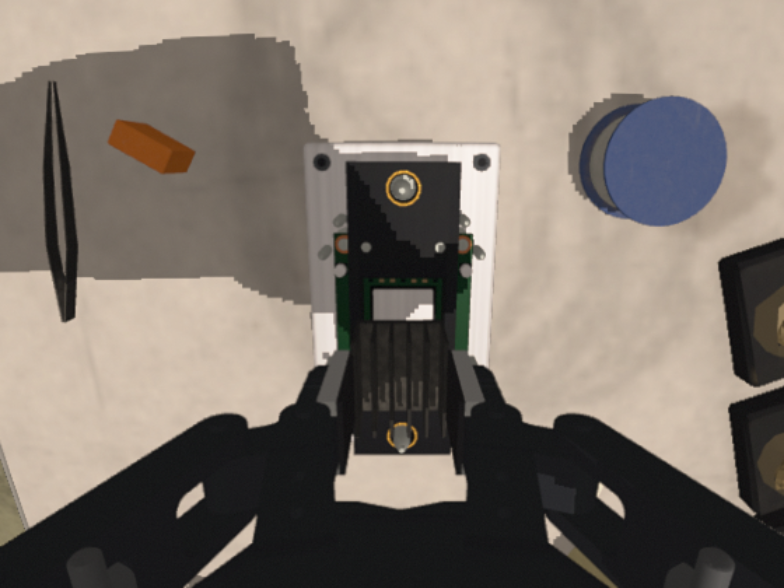

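The frame is down, with both posts through their holes at (403,188) and (402,436), and the sink is held over the window.

Call:
arm_command --hand '[1,1,1,1,1,1,1,1,1]' --pt "-0.0005 0.0012 0.01" --pt "-0.0005 0.0012 0.022" --pt "-0.0005 0.0012 0.022" --pt "-0.0005 0.0012 0.03" --pt "-0.0005 0.0012 0.038" --pt "-0.0005 0.0012 0.044" --pt "-0.0005 0.0012 0.05" --pt "-0.0005 0.0012 0.053" --pt "-0.0005 0.0012 0.053" --roll '[0,0,0,0,0,0,0,0,0]'

```text
time_s: 21.12
ee_pos: [0.6203, -0.1078, 0.0564]
tool_rot: [2.246, 2.196, 0.0]
wrist_force: [0.1, 0.2, -0.1]
grip_width: 0.029
finger_force: 39.8
```

```bash
python3 - <<'E'
from m import *
s=bot.sense();go(.6202,-.1078,.0548,-1.3);print(s['wrist_force'],s['wrist_torque'])
E
```

```text
t 21.12 at [ 0.6203 -0.1078  0.0564] yaw -1.29 dp [-0.     -0.0001  0.0016] roll 0.0002
[ 0.08843928  0.2429408  -0.10590504] [-0.01113884 -0.00436785  0.03346232]
```

Call:
arm_command --hand '[1,1,1,1]' --pt "0 0 0.001" --pt "0 0 0.002" --pt "0 0 0.002" --pt "0 0 0.002" --roll '[0,0,0,0]'

```text
time_s: 21.62
ee_pos: [0.6205, -0.1078, 0.056]
tool_rot: [2.245, 2.196, 0.0]
wrist_force: [-5.5, -0.1, 12.8]
grip_width: 0.0293
finger_force: 41.2
```

Call:
arm_command --hand '[-1,-1,-1,-1,-1,-1,-1,-1,-1]' --pt "0 0 0" --pt "0 0 0" --pt "0 0 0" --pt "0 0 0" --pt "0 0 -0.02" --pt "0 0 -0.06" --pt "-0.03 0 -0.1" --pt "-0.05 0 -0.13" --pt "-0.05 0 -0.13" --roll '[0,0,0,0,0,0,0,0,0]'

```text
time_s: 22.75
ee_pos: [0.6206, -0.1605, 0.1889]
tool_rot: [2.246, 2.188, 0.004]
wrist_force: [-0.0, 0.8, -0.9]
grip_width: 0.0854
finger_force: 0.0
```

```bash
python3 - <<'E'
from m import *
s=bot.sense();im,d,c=snap('wrist');save(im[60:330,180:400],'w13.png',2.2);np.savez('w13.npz',im=im,d=d)
H,S,V=H3(im);p=cloud(c,d)
def pl(x0,x1,y0,y1,z0,z1):
    a=np.radians(-1.3);u=(p[...,0]-.6202)*np.cos(a)+(p[...,1]+.1085)*np.sin(a);v=-(p[...,0]-.6202)*np.sin(a)+(p[...,1]+.1085)*np.cos(a)
    m=(d>0)&(u>x0)&(u<x1)&(v>y0)&(v<y1)&(p[...,2]>z0)&(p[...,2]<z1)
    k=np.c_[u[m],v[m],p[...,2][m]];A=np.c_[k[:,:2],np.ones(len(k))]
    co=np.linalg.lstsq(A,k[:,2],rcond=None)[0];print(len(k),'plane',co.round(3),'med z',np.median(k[:,2]).round(4),'ext',np.percentile(k,[1,99],axis=0).round(4).tolist())
pl(-.03,.03,-.03,.03,.041,.055)
pl(-.023,.023,-.068,.068,.030,.038)
pl(-.031,-.026,-.039,.039,.018,.026);pl(.026,.031,-.039,.039,.018,.026)
pl(-.045,.045,-.078,.078,.005,.014)
go(.441,.07,.2,9)
E
```

```text
514 plane [0.022 0.    0.047] med z 0.0472 ext [[-0.0148, -0.0175, 0.042], [0.0149, 0.0159, 0.0487]]
7517 plane [ 0.    -0.001  0.035] med z 0.0347 ext [[-0.0226, -0.0666, 0.0301], [0.0227, 0.067, 0.0365]]
469 plane [ 0.05  -0.002  0.024] med z 0.0229 ext [[-0.031, -0.038, 0.0212], [-0.0261, 0.0376, 0.0253]]
467 plane [-0.074 -0.003  0.025] med z 0.0228 ext [[0.026, -0.038, 0.0212], [0.0309, 0.0376, 0.0254]]
5811 plane [-0.001 -0.002  0.011] med z 0.0108 ext [[-0.0447, -0.0764, 0.009], [0.0445, 0.0773, 0.0127]]
t 22.8 at [ 0.6198 -0.1587  0.1867] yaw -1.38 dp [ 0.2243 -0.1842 -0.0141] roll -0.1812
```

View pics/w13.png

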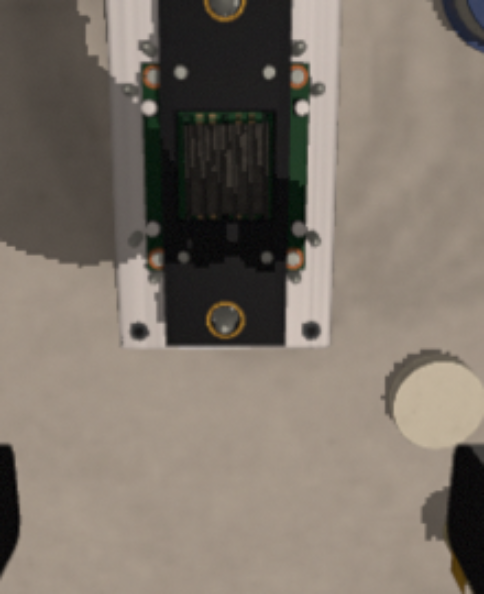

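The stack so far is level: fin tops at 47 mm, frame at 34.7 mm, board at 22.8 mm. On to the weight.

Call:
arm_command --hand '[-1,-1,-1,-1,-1,-1,-1,-1]' --pt "0.224 -0.184 -0.014" --pt "0.224 -0.184 -0.014" --pt "0.224 -0.184 -0.014" --pt "0.224 -0.184 -0.014" --pt "0.224 -0.184 -0.014" --pt "0.224 -0.184 -0.014" --pt "0.224 -0.184 -0.014" --pt "0.224 -0.184 -0.014" --roll '[-0.05,-0.1,-0.181,-0.181,-0.181,-0.181,-0.181,-0.181]'

```text
time_s: 23.8
ee_pos: [0.4405, 0.0694, 0.198]
tool_rot: [-2.04, -2.388, 0.0]
wrist_force: [0.8, -0.4, 0.9]
grip_width: 0.0855
finger_force: 0.0
```

```bash
python3 - <<'E'
from m import *
im,d,c=snap('wrist');np.savez('w14.npz',im=im,d=d);p=cloud(c,d)
near=(d>0)&(abs(p[...,0]-.445)<.05)&(abs(p[...,1]-.07)<.05)
for z0,z1 in((.040,.049),(.020,.030)):
    m=near&(p[...,2]>z0)&(p[...,2]<z1);k=p[m][:,:2]*1000
    if len(k): (x,y),r=cv2.minEnclosingCircle(np.float32(k));print(z0,len(k),x,y,r,np.median(k,axis=0))
go(.441,.07,.027,9)
E
```

```text
0.04 448 443.49005126953125 69.58136749267578 10.411320686340332 [443.22579041  70.33090924]
0.02 974 443.3318786621094 69.62130737304688 19.841577529907227 [441.98233164  74.73782483]
t 23.85 at [0.4405 0.0695 0.198 ] yaw 8.99 dp [0.0003 0.0007 0.171 ] roll -0.0001
```

Call:
arm_command --hand '[-1,-1,-1,-1,-1,-1,-1,1,1,1,1,1,1,1,1,1,1]' --pt "-0.0004 0.0029 0.05" --pt "-0.0004 0.0029 0.1" --pt "-0.0004 0.0029 0.13" --pt "-0.0004 0.0029 0.15" --pt "-0.0004 0.0029 0.163" --pt "-0.0004 0.0029 0.171" --pt "-0.0004 0.0029 0.171" --pt "-0.0004 0.0029 0.171" --pt "-0.0004 0.0029 0.171" --pt "-0.0004 0.0029 0.171" --pt "-0.0004 0.0029 0.171" --pt "-0.0004 0.0029 0.171" --pt "-0.0004 0.0029 0.171" --pt "-0.0004 0.0029 0.171" --pt "-0.0004 0.0029 0.15" --pt "-0.0004 0.0029 0.1" --pt "-0.0004 0.0029 0.07" --roll '[0,0,0,0,0,0,0,0,0,0,0,0,0,0,0,0,0]' --squeeze 60

```text
time_s: 25.98
ee_pos: [0.4433, 0.0706, 0.1302]
tool_rot: [2.038, 2.39, 0.001]
wrist_force: [0.1, 0.1, -2.8]
grip_width: 0.0374
finger_force: 61.9
```

```bash
python3 - <<'E'
from m import *
s=bot.sense();im,d,c=snap('wrist');np.savez('w15.npz',im=im,d=d);p=cloud(c,d)
M=R.from_rotvec(s['tool_rot']).as_matrix();q=(p-s['ee_pos'])@M
k=q[(d>0)&(np.hypot(q[...,0],q[...,1])<.019)&(q[...,2]<.02)&(q[...,2]>-.03)]
z0=np.percentile(k[:,2],2);print('knob top z',z0)
t=k[k[:,2]<z0+.003];A=np.c_[t[:,:2],np.ones(len(t))];print(len(t),np.linalg.lstsq(A,t[:,2],rcond=None)[0].round(4),cv2.minEnclosingCircle(np.float32(t[:,:2]*1000)))
go(.6202,-.1085,.11,-1.3)
E
```

```text
knob top z -0.017976232477671446
2228 [ 0.0258  0.0237 -0.0169] ((-0.061874985694885254, 0.00961746834218502), 18.988157272338867)
t 26.02 at [0.445  0.0711 0.1333] yaw 9.13 dp [-0.2051  0.1443  0.0243] roll 0.182
```

Call:
arm_command --hand '[1,1,1,1,1,1,1,1,1]' --pt "-0.04 0.03 0" --pt "-0.09 0.06 0" --pt "-0.14 0.1 0" --pt "-0.18 0.128 0.01" --pt "-0.2 0.141 0.02" --pt "-0.2046 0.1443 0.0243" --pt "-0.2046 0.1443 0.0243" --pt "-0.2046 0.1443 0.0243" --pt "-0.2046 0.1443 0.0243" --roll '[0.03,0.08,0.12,0.16,0.182,0.182,0.182,0.182,0.182]'

```text
time_s: 27.15
ee_pos: [0.6178, -0.108, 0.1048]
tool_rot: [2.245, 2.196, 0.001]
wrist_force: [-0.2, -0.2, -3.1]
grip_width: 0.0373
finger_force: 61.8
```

```bash
python3 - <<'E'
from m import *
s=bot.sense();im,d,c=snap('wrist');save(im[100:400,120:440],'w16.png',1.8);np.savez('w16.npz',im=im,d=d);p=cloud(c,d)
M=R.from_rotvec(s['tool_rot']).as_matrix();q=(p-s['ee_pos'])@M
r=np.hypot(q[...,0],q[...,1]);k=q[(d>0)&(r<.013)&(abs(q[...,2]+.017)<.003)]
A=np.c_[k[:,:2],np.ones(len(k))];print(len(k),np.linalg.lstsq(A,k[:,2],rcond=None)[0].round(4),cv2.minEnclosingCircle(np.float32(k[:,:2]*1000)),k.mean(0))
go(.6203,-.108,.074,-1.3)
E
```

```text
2192 [ 0.0376 -0.001  -0.0167] ((-0.14498546719551086, -0.032836321741342545), 10.918190956115723) [ 9.23166616e-04  4.53108511e-05 -1.66154171e-02]
t 27.2 at [ 0.6178 -0.1082  0.1047] yaw -1.28 dp [0.0003 0.0024 0.0307] roll 0.0004
```

View pics/w16.png

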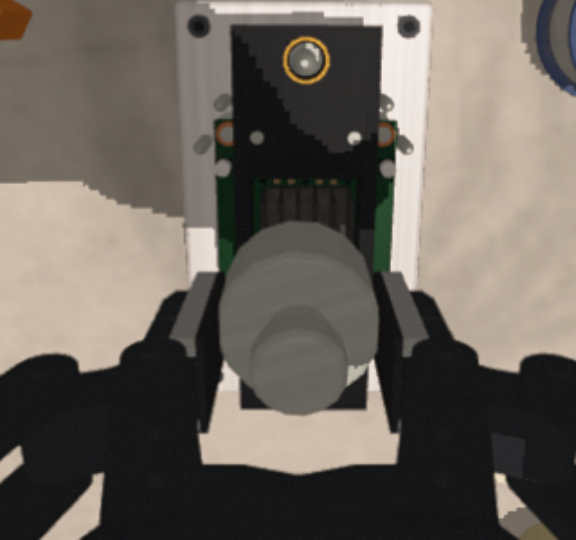

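The weight is held centred and upright over the fins at (300,310).

Call:
arm_command --hand '[1,1,1,1,1,1,1,1]' --pt "0 0.0025 0.008" --pt "0 0.0025 0.015" --pt "0 0.0025 0.02" --pt "0 0.0025 0.024" --pt "0 0.0025 0.027" --pt "0 0.0025 0.0285" --pt "0 0.0025 0.0295" --pt "0 0.0025 0.0295" --roll '[0,0,0,0,0,0,0,0]'

```text
time_s: 28.2
ee_pos: [0.6205, -0.109, 0.0749]
tool_rot: [2.247, 2.195, 0.0]
wrist_force: [-1.2, -0.6, -1.5]
grip_width: 0.0376
finger_force: 62.1
```

```bash
python3 - <<'E'
from m import *
s=bot.sense();go(.6203,-.108,.074,-1.3);print(s['wrist_force'],s['wrist_torque'])
E
```

```text
t 28.2 at [ 0.6205 -0.109   0.0749] yaw -1.34 dp [ 0.001  -0.0002  0.0009] roll -0.0007
[-1.15769259 -0.56441508 -1.5421333 ] [ 0.01108694  0.36726806 -0.01009297]
```

Call:
arm_command --hand '[1,1,1,-0.4,-0.4,-1,-1,-1,-1,-1,-1,-1,-1]' --pt "0 0 0.0006" --pt "0 0 0.0006" --pt "0 0 0.0006" --pt "0 0 0.0006" --pt "0 0 0.0006" --pt "0 0 0.0006" --pt "0 0 0.0006" --pt "0 0 0.0006" --pt "0 0 -0.01" --pt "0 0 -0.04" --pt "0 0 -0.08" --pt "-0.05 0 -0.13" --pt "-0.05 0 -0.13" --roll '[0,0,0,0,0,0,0,0,0,0,0,0,0]'

```text
time_s: 29.82
ee_pos: [0.6206, -0.1636, 0.2092]
tool_rot: [2.248, 2.184, 0.003]
wrist_force: [-0.1, -0.2, -0.6]
grip_width: 0.0856
finger_force: 0.0
```

```bash
python3 - <<'E'
from m import *
im,d,c=snap('wrist');np.savez('w17.npz',im=im,d=d);p=cloud(c,d)
print(p[(d>0)&(abs(p[...,0]-.62)<.03)&(abs(p[...,1]+.108)<.03)][:,2].max())
for z0,z1,rr in((.086,.096,.02),(.067,.077,.03),(.031,.038,.07)):
    m=(d>0)&(np.hypot(p[...,0]-.62,p[...,1]+.108)<rr)&(p[...,2]>z0)&(p[...,2]<z1);k=p[m]*1000
    if len(k): print(len(k),cv2.minEnclosingCircle(np.float32(k[:,:2])),np.median(k[:,2]),np.linalg.lstsq(np.c_[k[:,:2],np.ones(len(k))],k[:,2],rcond=None)[0][:2].round(3))
im,d,c=snap('side');save(im[120:260,180:330],'s2.png',4);print(bot.sense()['time_s'])
E
```

```text
0.09392417882841911
670 ((620.4810791015625, -109.56321716308594), 10.450363159179688) 91.56646235390215 [-0.003 -0.015]
1425 ((620.4581909179688, -109.56974792480469), 20.03238296508789) 72.64586461679868 [-0.001 -0.004]
6185 ((619.9447021484375, -107.99539947509766), 69.95207214355469) 34.80451929221889 [ 0.001 -0.001]
29.925
```

View pics/s2.png

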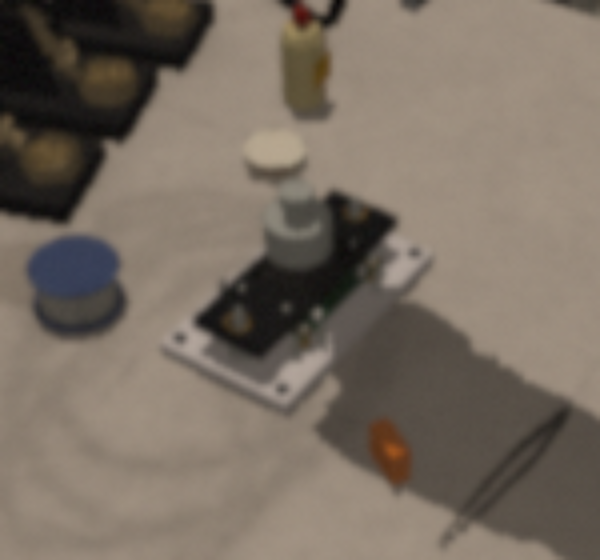

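The side view shows the weight upright at (300,230) on the level stack. Its centre is about 1 mm from the sink's, and its top faces are at the expected heights.

```bash
python3 -c "
from workcell import bot
print(bot.finish_job())"
```

```text
the job is handed in; nothing more can be done
None
```

The board, frame, heat sink and weight are stacked in the jig in the required order, level in the last camera check, and I handed the job in at about 30 s; no verdict came back.

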